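# Clamp a glued serving board in the ratchet press

### The arm

A 6-joint arm with a two-finger parallel gripper is mounted at the origin on the work surface. World frame = base frame: x ahead of the robot, y to its left, z up, the work surface at z = 0. Lengths are in m, angles in rad, forces in N, time in s.
With the tool pointing down it reaches from about 0.35 to 0.775 m from the base axis. Payload 7.3 kg.
Tool frame: the origin (TCP) lies at the centre of the arm's flange, where the gripper is bolted on; the fingertips stand 178 mm ahead of it and the grasp point (between the pads) lies 159 mm ahead of it; z points along the fingers, y is the line along which they close (so a half turn about z gives the same grasp; the last joint's range is limited). The gripper opens to 92 mm and grips with 3 to 60 N. Pads are 19 mm wide; open, the fingers measure 130 mm over their backs; the gripper's body (75 mm by 190 mm) begins 47 mm behind the grasp point.
Start: joints at [-1.447, 0.342, 1.524, -0, 1.275, -0.146], TCP at [0.14, -0.506, 0.405] pointing down, gripper open.
Joint ranges: [-2.53, 2.53], [-0.77, 2.02], [0.04, 2.7], [-1, 4.14], [0.28, 2.66], [-3.11, 3.11]. Speed limits (rad/s): [2.57, 2.57, 3.14, 3.14, 3.14, 3.14].

### API

Orientations are given as [roll, pitch, yaw] about the fixed x, y, z axes, in that order (R = Rz(yaw) Ry(pitch) Rx(roll)).
In Python, from cell import telemetry, vision, ticket gives the robot as it stands.
- The arm moves only by the shell command python3 -m crank 'ROWS' [FORCE]. ROWS is JSON, a list of rows, each a list of 5 numbers: the gripper command: -1 is shut, 1 is fully open, values between are in proportion, then the shift along the tool's x, y, z in mm, then the turn about the tool's z in rad. In form: [[fingers, dx, dy, dz, roll], ...]. A call has 1 to 12 rows; each row is the pose to reach, as a shift and turn from the pose commanded when the call began, along the tool's axes at that moment; what a row does not reach only later rows make up. A row lasts 1/12 s, in which the tool goes at most 41.7 mm and 7.16 degrees, less where a joint would pass 70% of its speed; a pose out of reach is approached as far as the arm can. A call with a gripper value outside its range is refused whole. The fingers move at their own pace and stop on an object; FORCE is the grip in N (left out, the last holds). Time passes only in rows, so rows that repeat a pose let the fingers close. It gives the time, the measured TCP pose, the force, the opening and the grip force at its end, in the units of the state.
- telemetry.observe(): the state, without advancing time (a new reading comes with each control period).
- vision.read_camera(name): name is "side" or "top"; returns (picture, depth): 480x640x3 uint8, red, green, blue; 480x640 float32, m along the optical axis (not along the pixel's ray), 0 where there is no reading.
- vision.get_calibration(name): a dict with "camera_matrix" (3x3 intrinsics, pixels), "dist" ([k1, k2, p1, p2, k3] as OpenCV has them; the pictures are not rectified), "rvec" (rotation vector, rad) and "tvec" (3), from world to camera coordinates, as OpenCV has them. Camera axes: x right, y down, z forward; pixel columns grow to the right and rows downward; lengths in m; the calibration is good to about 2 mm. A picture is of the moment at which its call begins. get_calibration takes no time and is no camera call.
- ticket.hand_in(): hands the job in; it is judged then, once.
The state is a dict: "time": time; "qpos": joint angles; "qvel": joint speeds; "joint_efforts": joint torques, N m; "tool_pos": TCP position; "tool_rot": TCP orientation; "contact_force": force on the tool from outside, world axes, zero at the start; "torque": the same for the moment, N m; "opening": finger opening in m; "grip_force": force on a finger pad.
Only numpy, scipy, OpenCV 4.12 (cv2) and the standard library are available. Lean on these libraries where they do the work, as an engineer would, in place of code of your own. Each camera call takes 0.05 s, during which the arm holds its last target. There are 200 camera calls.

### The job

Lay the dark round serving board flat on the steel bed of the green glue press, its round part centred under the rubber pad and its handle pointing straight out of the front of the press. Then pump the press's red sprung lever exactly three full strokes, letting it come all the way up after each one, so that the pad clamps the board. Leave the other things on the bench where they are.

Things in the scene. Friction and masses are not known exactly. Their poses are not given: they have to be found in the camera images.
- press: green bench-top glue press, fixed to the table. Origin under the bed's axis at table level; -x is its open front, z up. Base plate x -70 to 100, y -75 to 75 mm, 12 mm thick; on it the round steel bed, radius 42 mm. Column x 63 to 95 mm, y -25 to 25, 345 mm tall. Head x -13 to 63 mm, y -25 to 25, height 180 to 240, with a bracket out to y -71 that carries the lever
- press_bed (a point): centre of the bed's flat top, 40 mm above the table, on the axis of the ram and pad; axes as the press
- ram (a joint): how far the ratcheted ram with the pad has gone down, m: 0 to 0.002 at the start; each full lever stroke takes it to the next multiple of 0.014 (0.014, 0.028, 0.042). Stiff friction holds it; it never goes back up
- pad: black rubber pad, a disc of radius 22 mm, sprung (0.9 N per mm) under the ram. Origin at the centre of its underside, 52 to 54 mm above the bed at the start. With the 18 mm board below, it touches in the third stroke and then presses with about 7 N
- pump_lever (a joint): angle of the pump lever, rad: 0 at rest (up), 0.30 fully down at its stop. Its spring brings it back up by itself. A full stroke goes past 0.27 and back below 0.03. Pressing the red end takes about 4 to 20 N. The ratchet catches its next tooth in the last part of the way up
- lever_top (a point): centre of the top face of the lever's red end, a flat pad 36 (press x) by 40 (press y) by 12 mm. In the press frame the lever lies along y, hinged at x -30, y -60, height 195 mm about the press's x. At rest this point is at x -30, y 87, height 223 mm, the bar rising 0.15 rad to its end; fully down it is 45 mm lower and y 89: almost a straight path down
- round_board: the serving board to clamp, loose, dark walnut with a pale round inlay: round part of radius 50 mm and handle, all 18 mm thick, about 0.2 kg. Origin at the centre of the round part's underside, z up; the handle is 28 mm wide and runs along the board's -x from 46 to 140 mm. Starts lying flat on the table in one of two places (it may have changed places with the square board)
- square_board: bystander: a pale serving board, head 100 by 100 mm, handle 28 mm wide running along its -x to 140 mm, 18 mm thick, loose. Origin under the centre of its head
- glue_bottle: bystander: upright yellow bottle with a red cap, radius 28 mm, 160 mm tall, loose. Origin under its centre
- plate_stack: bystander: three turned wooden plates in a stack, radius 85 mm, 48 mm tall, loose. Origin under its centre
- turned_bowl: bystander: turned wooden bowl, radius 65 mm, 60 mm tall, loose. Origin under its centre
- mallet: bystander: hammer lying on the table along its x, 260 mm long, head at +x, loose. Origin under its middle
- wax_jar: bystander: amber jar with a brass lid, radius 38 mm, 80 mm tall, loose. Origin under its centre
- chisel: bystander: screwdriver-like tool with an orange handle, 200 mm long along its x, loose. Origin under its middle
- handle_end (a point): centre of the top face of the round board's handle near its free end, at x = -130, z = 18 mm in the board's frame
- press_mouth (a point): point in the press's frame where the handle's end belongs: x = -130, y = 0, height 58 mm
- lamp_front (a point): middle of the lower front edge of the fixed aluminium lamp bar above the press (x -48, y 50, height 317 mm in the press frame). The bar covers x -48 to -14, y -60 to 160 mm, is 25 mm thick, and is held from the column by an arm 20 mm wide at y -50. It overhangs the lever, so an upright gripper does not fit over it: come from the front with the tool tilted 30 to 45 degrees, fingertips leading to the press's +x
Mind the look-alikes: they are no part of the job. There is more than one size of the round_board; the one meant has the size given above.

How it is judged:
By the outcome, as a careful person would: the job done as asked, in the order asked, and still so for the second after the job is handed in, with the robot touching nothing.
It also fails if it takes over 64 s, if anything falls off the work surface, if the arm or the gripper's body presses on something with over 40 N, if the wrist force passes 120 N, or if a joint passes its speed limit or range.

## Working session

There is one attempt and no reset: what is moved stays moved. The work goes in short steps, Python scripts to look and compute and a shell command to move; the robot and the scene stay as the last step left them, time stands still between calls to the robot, and variables do not carry over. Pictures are saved under pics/ and viewed, at most 10 in all, crops included, and the job is handed in when it is done.

```bash
ls; mkdir -p pics; python3 - <<'E'
from cell import telemetry, vision
import cv2, numpy as np
print(telemetry.observe())
for n in ("top","side"):
    p,d=vision.read_camera(n); c=vision.get_calibration(n)
    cv2.imwrite(f"pics/{n}0.png",p[:,:,::-1]); np.savez(f"{n}0.npz",p=p,d=d)
    R=cv2.Rodrigues(np.array(c["rvec"]))[0]; print(n,c,"campos",-R.T@np.array(c["tvec"]).ravel(), R)
E
```

```text
pics
{'time': 0.0, 'qpos': array([-1.44699132e+00,  3.42734669e-01,  1.52502144e+00, -6.13562662e-06,
        1.27539943e+00, -1.46027784e-01]), 'qvel': array([ 0.00119876,  0.00055289, -0.00131128, -0.00059796,  0.00159004,
        0.00029754]), 'joint_efforts': array([ 4.07984935e-04, -4.31239879e+01, -2.44221836e+01,  7.17899948e-02,
        5.61776175e-02, -1.31488609e-04]), 'tool_pos': array([ 0.13993918, -0.50586616,  0.404037  ]), 'tool_rot': array([-3.14004554e+00, -2.21610409e-04,  2.69834414e-01]), 'contact_force': array([ 0.0378403 , -0.09897047,  0.05082297]), 'torque': array([ 0.00450091, -0.03664434, -0.01098172]), 'grip_force': 0.0, 'opening': 0.09197267288129181}
top {'camera_matrix': array([[587.66619253,   0.        , 324.03268843],
       [  0.        , 587.66619253, 232.14274166],
       [  0.        ,   0.        ,   1.        ]]), 'dist': array([-0.03713019,  0.        ,  0.        ,  0.        ,  0.        ]), 'rvec': array([ 2.09585261, -2.12001663,  0.2286453 ]), 'tvec': array([0.0082807 , 0.55928885, 1.54187175])} campos [0.21682279 0.00488388 1.62579369] [[-1.14014619e-02 -9.99934839e-01 -5.68977535e-04]
 [-9.76818952e-01  1.12595285e-02 -2.13770806e-01]
 [ 2.13763283e-01 -1.88151167e-03 -9.76883677e-01]]
side {'camera_matrix': array([[526.27482402,   0.        , 315.05288689],
       [  0.        , 526.27482402, 236.15458316],
       [  0.        ,   0.        ,   1.        ]]), 'dist': array([-0.03265418,  0.        ,  0.        ,  0.        ,  0.        ]), 'rvec': array([ 1.01164969, -2.52286275,  0.94848277]), 'tvec': array([0.38070101, 0.41674719, 1.16400159])} campos [-0.03798107  0.59073885  1.1502592 ] [[-7.22952458e-01 -6.90897781e-01 -1.68265027e-05]
 [-5.19767162e-01  5.43898161e-01 -6.58799581e-01]
 [ 4.55172320e-01 -4.76272031e-01 -7.52318491e-01]]
```

View pics/top0.png

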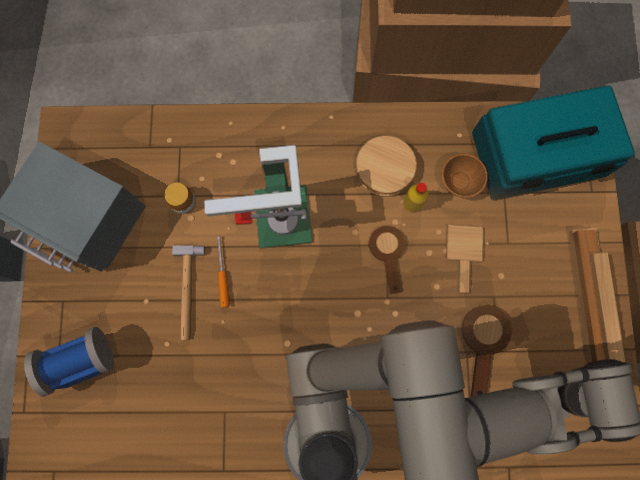

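View pics/side0.png

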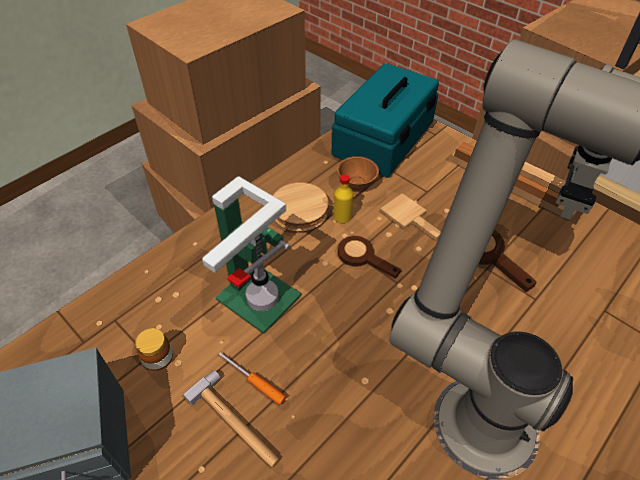

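The top view shows these look-alikes:
- A small dark round board with a pale inlay at (387,243).
- A larger dark round board at (487,330).
- A pale square board at (465,243).

The press has its green base at (284,215), the red lever end at (243,217) and the lamp bar at (252,203). I'll measure the boards and the press next.

```bash
cat > h.py <<'E'
import numpy as np, cv2
from cell import vision, telemetry
def cal(n):
    c=vision.get_calibration(n); R=cv2.Rodrigues(np.array(c["rvec"],float))[0]; t=np.array(c["tvec"],float).ravel()
    return np.array(c["camera_matrix"]),np.array(c["dist"]),R,t
def plane(n,uv,z):
    K,D,R,t=cal(n); uv=np.array(uv,float).reshape(-1,1,2)
    r=cv2.undistortPoints(uv,K,D).reshape(-1,2); r=np.c_[r,np.ones(len(r))]@R
    o=-R.T@t; return o+r*((z-o[2])/r[:,2])[:,None]
def cloud(n,d):
    K,D,R,t=cal(n); v,u=np.mgrid[:480,:640]
    r=cv2.undistortPoints(np.dstack([u,v]).reshape(-1,1,2).astype(float),K,D).reshape(-1,2)
    return ((np.c_[r,np.ones(len(r))]*d.reshape(-1,1)-t)@R).reshape(480,640,3)
def proj(n,P):
    K,D,R,t=cal(n); return cv2.projectPoints(np.array(P,float).reshape(-1,3),R,t,K,D)[0].reshape(-1,2)
E
cat > m.py <<'E'
from h import *
for n in ("top","side"):
    f=np.load(n+"0.npz"); p,d=f["p"],f["d"]; C=cloud(n,d); H=cv2.cvtColor(p,cv2.COLOR_RGB2HSV)
    print(n)
    # board: dark brown points at z~18mm
    z=C[...,2]
    m=((z>.010)&(z<.026)&(H[...,2]<110)).astype(np.uint8)
    nn,l,s,c=cv2.connectedComponentsWithStats(m)
    for i in range(1,nn):
        if s[i,4]>250: print(" dark",s[i],c[i],C[l==i].mean(0).round(4))
    g=((H[...,0]>60)&(H[...,0]<85)&(H[...,1]>90)&(z>.006)&(z<.018)).astype(np.uint8)
    cn=max(cv2.findContours(g,0,2)[0],key=cv2.contourArea); w=plane(n,cn,.012)[:,:2]
    rect=cv2.minAreaRect((w*1000).astype(np.float32)); print(" base",rect,cv2.contourArea(cn))
    r=((H[...,0]<6)|(H[...,0]>174))&(H[...,1]>180)&(H[...,2]>90)&(z>.15)&(z<.26)
    print(" red",np.argwhere(r).mean(0),C[r].mean(0),C[r].min(0),C[r].max(0))
    b=(z>.034)&(z<.046)&(H[...,1]<60)&(abs(C[...,0]-C[g>0][:,0].mean())<.1)&(abs(C[...,1]-C[g>0][:,1].mean())<.1)
    w=C[b][:,:2]; print(" bed",b.sum(),cv2.minEnclosingCircle((w*1000).astype(np.float32)))
    k=(z>.33)&(z<.352)&(H[...,1]<60)&(C[...,0]>.4)
    print(" lamp",cv2.minAreaRect((C[k][:,:2]*1000).astype(np.float32)),C[k][:,2].mean())
E
python3 m.py; python3 -m crank --help 2>&1 | head -20
python3 -c "
import cv2;a=cv2.imread('pics/top0.png')[210:400,340:530];cv2.imwrite('pics/crop0.png',cv2.resize(a,None,fx=3,fy=3))"
```

```text
top
 dark [258 210  55  39 793] [284.71374527 233.64691047] [0.5665 0.1121 0.0142]
 dark [370 226  35  68 874] [388.59267735 256.12471396] [ 0.4988 -0.1767  0.018 ]
 dark [575 255  18 107 260] [583.13846154 311.29615385] [ 0.3391 -0.706   0.0179]
 dark [ 462  305   50   92 1638] [484.58669109 341.98473748] [ 0.2603 -0.4274  0.0221]
 dark [348 410  20  62 449] [357.87082405 438.20712695] [ 0.0163 -0.0805  0.0146]
 base ((577.0538940429688, 114.52806854248047), (80.41022491455078, 144.49183654785156), 4.896623611450195) 551.0
 red [208.28959276 299.22171946] [0.59065839 0.05795184 0.2040069 ] [ 0.54733595 -0.26232779  0.15254463] [0.66748607 0.22170708 0.23268826]
 bed 348 ((603.7139282226562, 115.81149291992188), 41.92478561401367)
 lamp ((622.6173095703125, 167.9939422607422), (145.04835510253906, 220.3782958984375), 5.560398578643799) 0.34460595135055366
side
 dark [198  64 108  59 412] [252.62135922  93.26213592] [ 1.311  -0.4862  0.0181]
 dark [480 230  56  61 913] [505.04928806 261.07995619] [ 0.2055 -0.4196  0.0213]
 dark [338 236  62  41 796] [366.03643216 256.36557789] [ 0.4951 -0.1709  0.0165]
 dark [ 222  271   79   62 1112] [261.81294964 303.33992806] [0.5907 0.1322 0.0129]
 dark [444 388  29  58 345] [455.3884058  408.74202899] [0.0674 0.0264 0.0163]
 base ((615.1550903320312, 122.66477966308594), (170.2227020263672, 150.28485107421875), 5.890549182891846) 1571.5
 red [256.99       260.31333333] [0.58003737 0.1128268  0.20922489] [ 0.54381088 -0.26338805  0.15046387] [0.66323736 0.22580913 0.22882958]
 bed 618 ((601.8423461914062, 120.67684936523438), 43.370941162109375)
 lamp ((619.0250244140625, 171.5087890625), (146.79644775390625, 223.3979034423828), 5.902255058288574) 0.3423014126681639
invalid input: not JSON, or not a number
```

View pics/crop0.png

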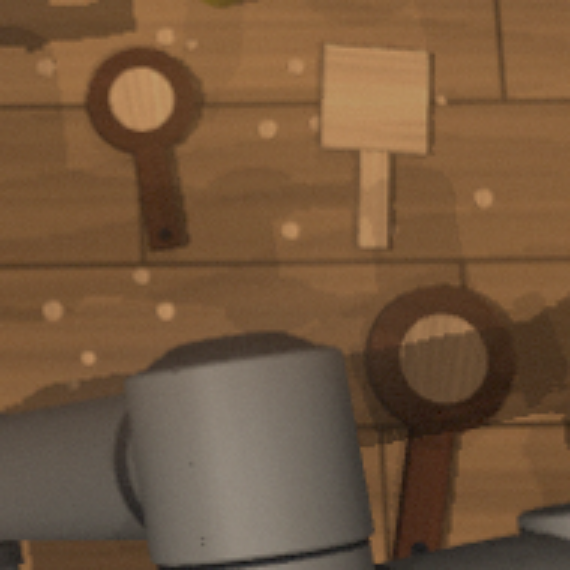

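The crop shows the small dark round board at top left, its disc at (387,243) in the full image. The larger one at (487,330) is clearly bigger, and the square one is pale. I'll fit the small board next and try the arm's out-of-reach behaviour in free space.

```bash
cat > b.py <<'E'
from h import *
for n in ("top","side"):
    f=np.load(n+"0.npz"); p,d=f["p"],f["d"]; C=cloud(n,d); H=cv2.cvtColor(p,cv2.COLOR_RGB2HSV)
    m=((C[...,2]>.010)&(C[...,2]<.026)&(abs(C[...,0]-.5)<.12)&(abs(C[...,1]+.175)<.07))
    W=C[m][:,:2]; V=H[...,2][m]
    hd=W[W[:,0]<.46]; 
    cs=W[W[:,0]>.49]; c,r=cv2.minEnclosingCircle((cs*1000).astype(np.float32))
    vx,vy,x0,y0=cv2.fitLine((hd*1000).astype(np.float32),2,0,.01,.01).ravel(); s=np.sign(vx)
    print(n,m.sum(),"disc",c,r,"handle dir",np.arctan2(vy*s,vx*s),"handle pt",x0,y0,"min x",W[:,0].min(),"to centre",np.arctan2(c[1]-y0,c[0]-x0))
E
python3 b.py
```

```text
top 1256 disc (559.0626831054688, -170.82069396972656) 81.87493896484375 handle dir 0.12107103 handle pt 427.8639 -184.37383 min x 0.3880275026478106 to centre 0.10293713
side 1100 disc (533.1422729492188, -170.42466735839844) 52.508338928222656 handle dir 0.100523666 handle pt 427.10416 -181.85796 min x 0.39431844545679545 to centre 0.1074075
```

```bash
python3 -m crank '[[1,0,0,-40,0],[1,0,0,-80,0],[1,0,0,-120,0],[1,0,0,-160,0],[1,0,0,-200,0],[1,0,0,-240,0],[1,0,0,-280,0],[1,0,0,-320,0],[1,0,0,-360,0],[1,0,0,-400,0],[1,0,0,-440,0],[1,0,0,-480,0]]'; python3 -c "
from cell import telemetry as t;s=t.observe();print(s['qpos'],s['tool_rot'],s['tool_pos'])"
```

```text
time: 1.1
tool_pos: [0.1252, -0.4665, 0.8239]
tool_rot: [-3.078, -0.018, 0.27]
contact_force: [-15.2, 109.1, 0.5]
opening: 0.0919
grip_force: 0.0
[-1.46950218  0.51271941  0.0357693   0.01441059  2.65837319 -0.1567233 ] [-3.0783372  -0.0175949   0.27000286] [ 0.12515348 -0.46651101  0.8239032 ]
```

```bash
python3 -m crank '[[1,0,0,0,0],[1,0,0,0,0]]'; python3 -c "
from cell import telemetry as t;s=t.observe();print(s['qpos'],s['tool_rot'],s['tool_pos'],s['joint_efforts'])"
```

```text
time: 1.27
tool_pos: [0.1238, -0.4576, 0.831]
tool_rot: [-3.094, -0.015, 0.269]
contact_force: [0.4, 1.3, -0.3]
opening: 0.0916
grip_force: 0.0
[-1.47036988  0.49716337  0.03664746  0.01420913  2.65703517 -0.15658901] [-3.0941109  -0.01481256  0.26907413] [ 0.12382803 -0.45759047  0.83103901] [-2.24722316e-01 -4.24594474e+01 -1.60256821e+01  6.76660356e-02
  1.16957997e-01 -2.73184734e-02]
```

```bash
python3 -m crank '[[1,0,-10,0,0],[1,0,-25,0,0],[1,0,-45,0,0],[1,0,-65,0,0],[1,0,-85,0,0],[1,0,-105,0,0],[1,0,-120,0,0],[1,0,-130,0,0],[1,0,-135,0,0],[1,0,-135,0,0]]'; python3 -c "
from cell import telemetry as t;s=t.observe();print(s['qpos'],s['tool_rot'],s['tool_pos'])"
```

```text
time: 2.1
tool_pos: [0.088, -0.3274, 0.8374]
tool_rot: [-3.093, -0.015, 0.269]
contact_force: [0.4, 0.1, 0.0]
opening: 0.0921
grip_force: 0.0
[-1.53680929  0.09563128  0.63888253  0.00506529  2.45729933 -0.23185139] [-3.09349921 -0.01483785  0.26932605] [ 0.08802553 -0.32742815  0.83744061]
```

```bash
cat > s.sh <<'E'
python3 -c "
from cell import telemetry as t;s=t.observe();print('q',s['qpos'].round(3),'rot',s['tool_rot'].round(3))"
E
python3 -m crank '[[1,0,-5,-10,0],[1,0,-15,-25,0],[1,0,-25,-45,0],[1,0,-35,-65,0],[1,0,-45,-85,0],[1,0,-50,-105,0],[1,0,-55,-120,0],[1,0,-60,-130,0],[1,0,-60,-135,0],[1,0,-60,-140,0]]'; sh s.sh
```

```text
time: 2.93
tool_pos: [0.0703, -0.2636, 0.8958]
tool_rot: [-3.116, -0.009, 0.27]
contact_force: [-0.1, -0.3, 0.5]
opening: 0.0921
grip_force: 0.0
q [-1.594e+00  7.800e-02  4.340e-01  2.000e-03  2.657e+00 -2.910e-01] rot [-3.116 -0.009  0.27 ]
```

```bash
python3 -m crank '[[1,0,-10,-40,0],[1,0,-20,-80,0],[1,0,-30,-120,0]]'|head -3; sh s.sh;python3 -m crank '[[1,0,-40,-40,0],[1,0,-80,-80,0],[1,0,-120,-120,0],[1,0,-160,-160,0],[1,0,-200,-200,0],[1,0,-200,-200,0]]'; sh s.sh
```

```text
time: 3.18
tool_pos: [0.0641, -0.2342, 0.9034]
tool_rot: [3.14, -0.0, 0.27]
q [-1.624e+00  2.500e-02  4.580e-01  1.000e-03  2.657e+00 -3.220e-01] rot [ 3.14 -0.    0.27]
time: 3.68
tool_pos: [0.0426, -0.1217, 0.897]
tool_rot: [3.122, 0.018, 0.269]
contact_force: [-0.3, 0.4, -0.4]
opening: 0.092
grip_force: 0.0
q [-1.861 -0.217  0.675 -0.011  2.657 -0.57 ] rot [3.122 0.018 0.269]
```

```bash
python3 -m crank '[[1,10,5,5,0.01],[1,35,15,15,0.03],[1,70,32,30,0.05],[1,105,48,45,0.07],[1,140,64,65,0.1],[1,175,80,85,0.12],[1,210,96,105,0.14],[1,245,112,125,0.16],[1,280,128,145,0.16],[1,315,144,165,0.16],[1,340,156,180,0.16],[1,350,160,190,0.16]]'; cat > go.py <<'E'
import sys; from h import *; from scipy.spatial.transform import Rotation as Ro
# args: grasp point x y z (m), yaw : shift in tool axes (mm) and turn
x,y,z,yaw=map(float,sys.argv[1:5]); s=telemetry.observe(); R=Ro.from_euler("xyz",s["tool_rot"]).as_matrix()
g=s["tool_pos"]+R@[0,0,.159]
print("grasp pt",g.round(4),"tool z",R[:,2].round(3),"yaw",np.arctan2(R[1,0],R[0,0]).round(3))
print("shift mm",(R.T@(np.array([x,y,z])-g)*1000).round(1),"roll",round(np.arctan2(R[1,0],R[0,0])-yaw,3),"q",s["qpos"].round(2))
E
python3 go.py .4226 -.183 .15 .105
```

```text
time: 4.68
tool_pos: [0.3999, -0.1851, 0.7164]
tool_rot: [3.121, 0.013, 0.11]
contact_force: [-0.0, -0.6, -0.7]
opening: 0.0922
grip_force: 0.0
grasp pt [ 0.3982 -0.1885  0.5575] tool z [-0.011 -0.021 -1.   ] yaw 0.11
shift mm [ 30.1 -11.  407. ] roll 0.005 q [-0.6   0.15  0.94 -0.03  2.04  0.85]
```

```bash
python3 -m crank '[[1,5,-2,15,0],[1,10,-4,45,0],[1,15,-6,85,0],[1,20,-8,125,0],[1,25,-10,165,0],[1,30,-11,205,0],[1,30,-11,245,0],[1,30,-11,285,0],[1,30,-11,325,0],[1,30,-11,365,0],[1,30,-11,395,0],[1,30,-11,407,0]]' | head -3; python3 -m crank '[[1,0,0,0,0]]' | tail -4; python3 - <<'E'
from h import *
for n in ("top","side"):
    p,d=vision.read_camera(n); cv2.imwrite(f"pics/{n}1.png",p[:,:,::-1]); np.savez(f"{n}0.npz",p=p,d=d)
E
python3 b.py; python3 go.py .4226 -.183 .024 .105
```

```text
time: 5.68
tool_pos: [0.4209, -0.1793, 0.3058]
tool_rot: [3.126, 0.019, 0.109]
tool_rot: [3.126, 0.019, 0.109]
contact_force: [-0.2, -0.1, 0.1]
opening: 0.0917
grip_force: 0.0
top 323 disc (566.5554809570312, -177.15733337402344) 76.65000915527344 handle dir -0.7633531 handle pt 404.41058 -213.95215 min x 0.40441059489843856 to centre 0.22314642
side 1080 disc (533.5184326171875, -169.73233032226562) 52.692771911621094 handle dir 0.0011361792 handle pt 428.82047 -181.0855 min x 0.39434583328464595 to centre 0.108015254
grasp pt [ 0.4208 -0.1835  0.1512] tool z [-0.011 -0.021 -1.   ] yaw 0.109
shift mm [  3.6  -2.8 127.1] roll 0.004 q [-0.56  0.33  1.83 -0.03  0.97  0.91]
```

```bash
python3 -c "
import cv2;a=cv2.imread('pics/side1.png')[150:350,260:560];cv2.imwrite('pics/crop1.png',cv2.resize(a,None,fx=2.6,fy=2.6))"
```

```text
(no output)
```

View pics/crop1.png

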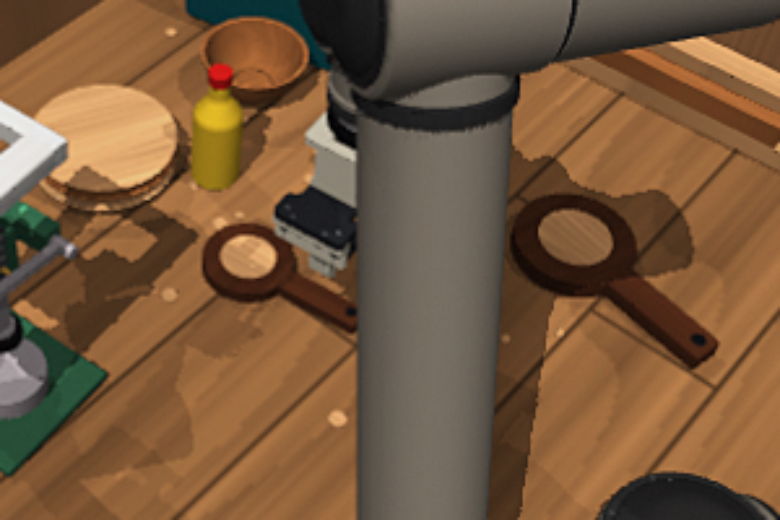

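The crop shows the open gripper over the small board's handle, with the larger board at right. I'll go down and grip it.

```bash
python3 -m crank '[[1,1,-1,12,0],[1,2,-2,40,0],[1,3,-2,75,0],[1,3,-2,105,0],[1,3,-2,120,0],[1,3,-2,127,0],[1,3,-2,128,0],[-1,3,-2,128,0],[-1,3,-2,128,0],[-1,3,-2,128,0],[-1,3,-2,128,0],[-1,3,-2,128,0]]' 60; python3 -m crank '[[-1,0,0,0,0],[-1,0,0,0,0],[-1,0,0,0,0],[-1,0,0,0,0]]'; python3 go.py .4226 -.183 .024 .105
```

```text
time: 6.87
tool_pos: [0.4241, -0.1805, 0.1824]
tool_rot: [3.121, 0.012, 0.11]
contact_force: [-0.6, -0.5, -0.2]
opening: 0.0631
grip_force: 0.0
time: 7.2
tool_pos: [0.4239, -0.1804, 0.1816]
tool_rot: [3.122, 0.014, 0.11]
contact_force: [-0.6, -0.5, -0.1]
opening: 0.0365
grip_force: 0.3
grasp pt [ 0.4221 -0.1837  0.0227] tool z [-0.011 -0.021 -1.   ] yaw 0.11
shift mm [ 0.5 -0.6 -1.3] roll 0.005 q [-0.56  0.55  1.95 -0.04  0.64  0.93]
```

```bash
python3 -m crank '[[-1,0,0,0,0],[-1,0,0,0,0],[-1,0,0,0,0],[-1,0,0,0,0],[-1,0,0,0,0]]'|tail -3; python3 -m crank '[[-1,0,0,-5,0],[-1,0,0,-15,0],[-1,0,0,-30,0],[-1,0,0,-55,0],[-1,0,0,-75,0],[-1,0,0,-90,0],[-1,0,0,-98,0],[-1,0,0,-100,0],[-1,0,0,-100,0]]'; python3 - <<'E'
from h import *
p,d=vision.read_camera("side"); cv2.imwrite("pics/side2.png",p[:,:,::-1]); np.savez("side1.npz",p=p,d=d)
C=cloud("side",d); H=cv2.cvtColor(p,cv2.COLOR_RGB2HSV)
z=C[...,2]; m=(z>.06)&(z<.17)&(C[...,0]>.47)&(C[...,0]<.62)&(abs(C[...,1]+.17)<.07)
P=C[m]; A=np.c_[P[:,:2],np.ones(len(P))]; k=np.linalg.lstsq(A,P[:,2],rcond=None)[0]
print(m.sum(),P.mean(0),k,cv2.minEnclosingCircle((P[:,:2]*1000).astype(np.float32)))
E
python3 go.py .4226 -.183 .124 .105
```

```text
contact_force: [-0.0, -1.0, 0.7]
opening: 0.0277
grip_force: 59.9
time: 8.37
tool_pos: [0.4249, -0.1781, 0.2816]
tool_rot: [3.122, 0.013, 0.11]
contact_force: [-1.0, 0.5, -1.3]
opening: 0.0275
grip_force: 59.9
872 [ 0.53421332 -0.1617532   0.11504798] [ 0.00367812 -0.05279914  0.10454265] ((535.0859375, -166.51771545410156), 51.500186920166016)
grasp pt [ 0.4228 -0.1813  0.1221] tool z [-0.012 -0.02  -1.   ] yaw 0.11
shift mm [-0.4  1.7 -1.9] roll 0.005 q [-0.56  0.38  1.86 -0.03  0.9   0.92]
```

```bash
python3 go.py .382 .095 .112 .1
```

```text
grasp pt [ 0.4228 -0.1813  0.1221] tool z [-0.012 -0.02  -1.   ] yaw 0.11
shift mm [ -10.2 -279.3    5. ] roll 0.01 q [-0.56  0.38  1.86 -0.03  0.9   0.92]
```

```bash
python3 -m crank '[[-1,-5,-6,0,0],[-1,-10,-20,0,0],[-1,-10,-45,0,0],[-1,-10,-75,0,0],[-1,-10,-110,0,0],[-1,-10,-145,0,0],[-1,-10,-180,0,0],[-1,-10,-212,0,0],[-1,-10,-240,0,0.005],[-1,-10,-262,0,0.01],[-1,-10,-275,0,0.01],[-1,-10,-279,0,0.01]]'; python3 -m crank '[[-1,0,0,0,0]]'|tail -2; python3 go.py .4916 .1064 .071 .1; python3 - <<'E'
from h import *
for n in ("top","side"):
    p,d=vision.read_camera(n); cv2.imwrite(f"pics/{n}3.png",p[:,:,::-1])
    C=cloud(n,d); H=cv2.cvtColor(p,cv2.COLOR_RGB2HSV); z=C[...,2]
    m=(z>.085)&(z<.14)&(H[...,2]<120)&(H[...,0]<20)&(abs(C[...,0]-.5)<.09)&(abs(C[...,1]-.1)<.07)
    P=C[m]; print(n,len(P),P.mean(0),cv2.minEnclosingCircle((P[P[:,0]>.46][:,:2]*1000).astype(np.float32)))
    b=(z>.034)&(z<.046)&(H[...,1]<60)&(abs(C[...,0]-.6)<.06)&(abs(C[...,1]-.118)<.06)
    print(" bed",b.sum(),cv2.minEnclosingCircle((C[b][:,:2]*1000).astype(np.float32)))
E
```

```text
time: 9.42
tool_pos: [0.3833, 0.0996, 0.2754]
tool_rot: [3.122, 0.016, 0.102]
contact_force: [0.6, 0.1, -1.8]
opening: 0.0275
grip_force: 59.9
opening: 0.0275
grip_force: 59.9
grasp pt [0.3817 0.0952 0.1167] tool z [-0.013 -0.021 -1.   ] yaw 0.102
shift mm [111.1  -0.9  44. ] roll 0.002 q [ 0.06  0.29  2.03 -0.03  0.84  1.55]
top 428 [0.52155999 0.10738249 0.11069779] ((527.8200073242188, 108.26522827148438), 64.4386215209961)
 bed 358 ((602.2298583984375, 115.25148010253906), 41.95654296875)
side 654 [0.49794469 0.12005772 0.10902162] ((523.0053100585938, 117.06360626220703), 68.17059326171875)
 bed 573 ((600.3964233398438, 120.4095687866211), 43.777950286865234)
```

```bash
python3 -m crank '[[-1,0,0,8,0],[-1,0,0,22,0],[-1,0,0,36,0],[-1,2,0,43,0],[-1,10,0,44,0],[-1,28,0,44,0],[-1,50,0,44,0],[-1,72,0,44,0],[-1,92,-1,44,0],[-1,105,-1,44,0],[-1,110,-1,44,0],[-1,111,-1,44,0]]'; python3 -m crank '[[-1,0,0,0,0]]'|tail -2; python3 go.py .4916 .1064 .063 .1; python3 - <<'E'
from h import *
for n in ("top","side"):
    p,d=vision.read_camera(n); cv2.imwrite(f"pics/{n}4.png",p[:,:,::-1])
a=cv2.imread("pics/side4.png")[150:370,180:440];b=cv2.imread("pics/top4.png")[130:350,200:340]
cv2.imwrite("pics/c4.png",cv2.resize(np.hstack([a,b]),None,fx=2,fy=2,interpolation=2))
E
```

```text
time: 10.6
tool_pos: [0.4955, 0.1087, 0.2308]
tool_rot: [3.122, 0.012, 0.099]
contact_force: [-0.9, -0.3, -2.2]
opening: 0.0275
grip_force: 59.9
opening: 0.0274
grip_force: 59.9
grasp pt [0.4923 0.1054 0.0717] tool z [-0.012 -0.021 -1.   ] yaw 0.099
shift mm [-0.5 -1.2  8.7] roll -0.001 q [ 0.07  0.52  1.79 -0.03  0.84  1.56]
```

View pics/c4.png

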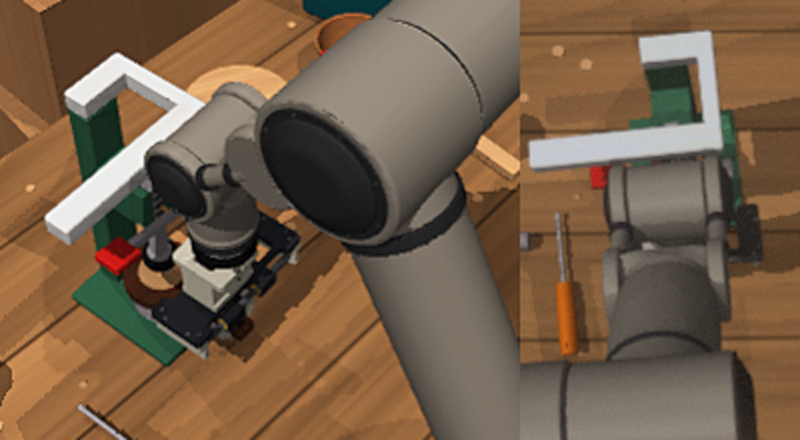

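The crop shows the board's disc over the bed, under the pad, with the handle held out of the front. The wrist is just clear of the lamp bar. I'll lower it now.

```bash
python3 -m crank '[[-1,0,-1,2,0],[-1,0,-1,4,0],[-1,0,-1,6,0],[-1,0,-1,7,0],[-1,0,-1,7,0]]'|sed -n 2,4p; python3 -m crank '[[-1,0,0,0.5,0],[-1,0,0,1,0],[-1,0,0,1.5,0],[-1,0,0,1.5,0]]'|sed -n 2,4p
```

```text
tool_pos: [0.494, 0.1098, 0.2235]
tool_rot: [3.122, 0.014, 0.1]
contact_force: [-0.1, 0.1, -2.1]
tool_pos: [0.4942, 0.1098, 0.2223]
tool_rot: [3.122, 0.013, 0.1]
contact_force: [-0.0, 0.2, -1.3]
```

```bash
python3 -m crank '[[-1,0,0,0.5,0],[-1,0,0,0.5,0],[-0.3,0,0,0.5,0],[-0.3,0,0,0.5,0],[0,0,0,0.5,0],[0,0,0,0.5,0],[0,0,0,0.5,0]]' 10; python3 -m crank '[[0.3,0,0,0,0],[0.3,0,0,-3,0],[0.3,0,0,-10,0],[0.3,0,0,-20,0],[0.3,0,0,-30,0],[0.3,-4,0,-38,0],[0.3,-12,0,-40,0],[0.3,-30,0,-42,0],[0.3,-55,0,-46,0],[0.3,-80,0,-50,0],[0.3,-95,0,-54,0],[0.3,-100,0,-56,0]]'; sh s.sh
```

```text
time: 12.12
tool_pos: [0.4942, 0.1098, 0.2218]
tool_rot: [3.122, 0.013, 0.1]
contact_force: [-0.5, 0.1, 0.3]
opening: 0.0444
grip_force: 0.0
time: 13.12
tool_pos: [0.3925, 0.1009, 0.2795]
tool_rot: [3.122, 0.015, 0.1]
contact_force: [-0.9, 0.1, -0.5]
opening: 0.0598
grip_force: 0.0
q [ 0.069  0.297  2.002 -0.027  0.857  1.557] rot [3.122 0.015 0.1  ]
```

```bash
python3 -m crank '[[-1,0,0,-10,0],[-1,0,0,-35,0],[-1,0,0,-70,0],[-1,-5,0,-110,0],[-1,-10,0,-150,0],[-1,-15,0,-190,0],[-1,-20,0,-230,0],[-1,-30,0,-270,0],[-1,-40,0,-310,0],[-1,-50,0,-345,0],[-1,-60,0,-370,0],[-1,-65,0,-385,0]]'|head -3; python3 -m crank '[[-1,-5,0,-10,0],[-1,-15,0,-30,0],[-1,-25,0,-60,0],[-1,-35,0,-90,0],[-1,-45,0,-120,0],[-1,-55,0,-150,0],[-1,-65,0,-175,0],[-1,-70,0,-190,0],[-1,-75,0,-200,0]]'; sh s.sh; python3 - <<'E'
from h import *
out=[]
for n in ("top","side"):
    p,d=vision.read_camera(n); np.savez(n+"5.npz",p=p,d=d)
    u=proj(n,[.57,.12,.06])[0].astype(int); r,c=max(u[1]-100,0),max(u[0]-100,0); print(n,r,c)
    out.append(cv2.resize(p[r:r+200,c:c+200,::-1],(400,400)))
cv2.imwrite("pics/c5.png",np.hstack(out))
E
```

```text
time: 14.12
tool_pos: [0.3333, 0.1025, 0.6684]
tool_rot: [3.122, 0.007, 0.1]
time: 14.87
tool_pos: [0.2613, 0.0992, 0.8676]
tool_rot: [3.122, 0.009, 0.1]
contact_force: [1.0, 0.1, -0.1]
opening: 0.0002
grip_force: 0.0
q [ 0.096  0.018  0.615 -0.034  2.518  1.54 ] rot [3.122 0.009 0.1  ]
top 128 180
side 194 169
```

View pics/c5.png

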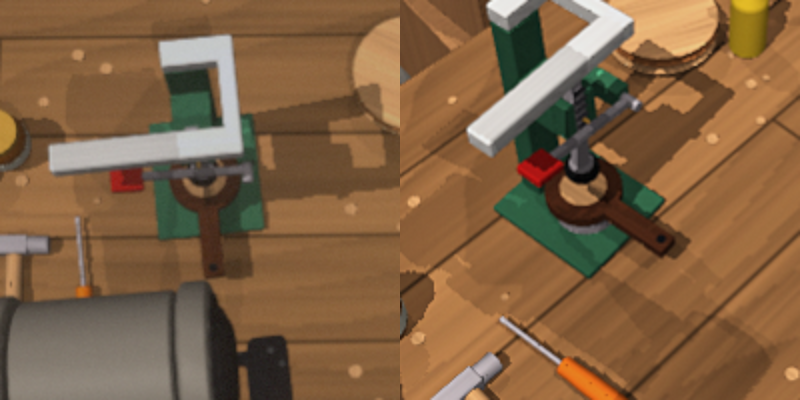

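The crop shows the board flat on the bed with its disc under the pad. The handle comes straight out of the front, its end at about (286,262) in the top view. I'll check the numbers and start ratcheting the tilt.

```bash
cat > c.py <<'E'
from h import *
from scipy.optimize import least_squares
import sys
O=np.array([.602,.1185]); yw=.1; Rp=np.array([[np.cos(yw),np.sin(yw)],[-np.sin(yw),np.cos(yw)]])
for n in ("top","side"):
    f=np.load(n+sys.argv[1]+".npz"); p,d=f["p"],f["d"]; C=cloud(n,d); H=cv2.cvtColor(p,cv2.COLOR_RGB2HSV); z=C[...,2]
    L=(C[...,:2]-O)@Rp.T*1000
    s=(abs(L[...,0]+45)<115)&(abs(L[...,1])<65)
    m=s&(z>.051)&(z<.066)&~((H[...,0]>40)&(H[...,0]<100))
    P=L[m]; h=P[P[:,0]<-62]; e=np.array([[x+3,np.median(h[(h[:,0]>=x)&(h[:,0]<x+6),1])] for x in range(-132,-62,6)])
    k=np.polyfit(e[:,0],e[:,1],1); print(n,m.sum(),"handle slope",k[0],"y at x=0",k[1],"end x",h[:,0].min(),"z",z[m].mean())
    cn=max(cv2.findContours(cv2.morphologyEx(m.astype(np.uint8),3,np.ones((3,3))),0,1)[0],key=len).reshape(-1,2)
    q=(plane(n,cn,.058)[:,:2]-O)@Rp.T*1000; q=q[(q[:,0]>-40)&(abs(np.hypot(*q.T)-50)<12)&((q[:,0]<10)|(n=="side"))]
    r=least_squares(lambda v:np.hypot(q[:,0]-v[0],q[:,1]-v[1])-50,[0,0],loss="soft_l1"); print("  disc r=50 fit",r.x,len(q),np.abs(r.fun).mean())
    g=(H[...,0]>60)&(H[...,0]<85)&(H[...,1]>90)&(z>.006)&(z<.018)
    cn=max(cv2.findContours(g.astype(np.uint8),0,2)[0],key=cv2.contourArea); print("  base",cv2.minAreaRect(((plane(n,cn,.012)[:,:2]-O)@Rp.T*1000).astype(np.float32)))
E
python3 c.py 5
```

```text
top 803 handle slope 0.01400069427897746 y at x=0 -0.6072165842818278 end x -136.21637043805652 z 0.05840312378881085
  disc r=50 fit [ 5.75559219 -2.87798967] 39 1.8967076690003295
  base ((-25.457725524902344, 43.8125), (80.7518539428711, 53.26192092895508), 0.5533161163330078)
side 1129 handle slope -0.01825031278338503 y at x=0 1.5848763967826869 end x -139.38009905927828 z 0.05695715065712859
  disc r=50 fit [-3.048523    2.89227624] 74 2.5389772287667403
  base ((13.357131958007812, 39.16257095336914), (76.94419860839844, 170.06884765625), 89.79674530029297)
```

```bash
python3 -m crank '[[-1,-10,0,-40,0],[-1,-20,0,-80,0],[-1,-30,0,-120,0]]'|sed -n 2,4p; python3 -m crank '[[-1,-15,0,-40,0],[-1,-30,0,-80,0],[-1,-45,0,-120,0]]'|sed -n 2,4p; python3 -m crank '[[-1,-5,0,-40,0],[-1,-10,0,-80,0],[-1,-15,0,-120,0]]'|sed -n 2,4p; sh s.sh
```

```text
tool_pos: [0.2304, 0.0963, 0.9062]
tool_rot: [3.121, -0.017, 0.1]
contact_force: [-0.8, 0.0, 0.8]
tool_pos: [0.1901, 0.093, 0.9115]
tool_rot: [3.12, -0.04, 0.101]
contact_force: [0.1, 1.0, 0.3]
tool_pos: [0.1742, 0.093, 0.916]
tool_rot: [3.119, -0.063, 0.101]
contact_force: [-0.3, 0.9, 0.3]
q [ 0.111 -0.046  0.468 -0.051  2.656  1.536] rot [ 3.119 -0.063  0.101]
```

```bash
python3 -m crank '[[-1,-5,0,-40,0]]'|sed -n 3p; python3 -m crank '[[-1,-5,0,-40,0]]'|sed -n 3p; python3 -m crank '[[-1,-5,0,-40,0]]'|sed -n 3p; python3 -m crank '[[-1,-5,0,-100,0],[-1,-5,0,-100,0]]'|sed -n 3p;python3 -m crank '[[-1,-5,0,-100,0],[-1,-5,0,-100,0]]'|sed -n 1,3p; sh s.sh
```

```text
tool_rot: [3.117, -0.079, 0.101]
tool_rot: [3.116, -0.103, 0.102]
tool_rot: [3.114, -0.126, 0.102]
tool_rot: [3.113, -0.154, 0.104]
time: 16.3
tool_pos: [0.1186, 0.0973, 0.9364]
tool_rot: [3.112, -0.177, 0.104]
q [ 0.217 -0.093  0.403 -0.107  2.657  1.587] rot [ 3.112 -0.177  0.104]
```

```bash
python3 -m crank '[[-1,15,0,-38,0]]'|sed -n 3p; python3 -m crank '[[-1,15,0,-38,0]]'|sed -n 3p; python3 -m crank '[[-1,15,0,-38,0]]'|sed -n 3p; python3 -m crank '[[-1,15,0,-38,0]]'|sed -n 3p;python3 -m crank '[[-1,15,0,-38,0]]'|sed -n 3p;python3 -m crank '[[-1,15,0,-38,0]]'|sed -n 1,4p; sh s.sh
```

```text
tool_rot: [3.111, -0.199, 0.106]
tool_rot: [3.11, -0.218, 0.106]
tool_rot: [3.11, -0.237, 0.107]
tool_rot: [3.109, -0.258, 0.107]
tool_rot: [3.109, -0.278, 0.108]
time: 16.8
tool_pos: [0.1428, 0.1033, 0.9595]
tool_rot: [3.109, -0.299, 0.109]
contact_force: [0.1, 0.3, -0.4]
q [ 0.24   0.013  0.175 -0.153  2.657  1.561] rot [ 3.109 -0.299  0.109]
```

```bash
python3 -m crank '[[-1,0,0,-40,0]]'|sed -n 3p; python3 -m crank '[[-1,0,0,-40,0]]'|sed -n 3p; python3 -m crank '[[-1,0,0,-40,0]]'|sed -n 3p; python3 -m crank '[[-1,0,0,-40,0]]'|sed -n 3p;python3 -m crank '[[-1,0,0,-40,0]]'|sed -n 3p;python3 -m crank '[[-1,0,0,-40,0]]'|sed -n 1,4p; sh s.sh
```

```text
tool_rot: [3.107, -0.314, 0.109]
tool_rot: [3.107, -0.336, 0.109]
tool_rot: [3.107, -0.357, 0.11]
tool_rot: [3.106, -0.377, 0.11]
tool_rot: [3.105, -0.397, 0.11]
time: 17.3
tool_pos: [0.0511, 0.0984, 0.975]
tool_rot: [3.105, -0.415, 0.11]
contact_force: [0.1, -0.5, 0.2]
q [ 0.726 -0.036  0.121 -0.599  2.657  1.607] rot [ 3.105 -0.415  0.11 ]
```

```bash
python3 -m crank '[[-1,22,10,-33,0]]'|sed -n 3p; python3 -m crank '[[-1,22,10,-33,0]]'|sed -n 3p; python3 -m crank '[[-1,22,10,-33,0]]'|sed -n 3p; python3 -m crank '[[-1,22,10,-33,0]]'|sed -n 1,4p; sh s.sh
```

```text
tool_rot: [3.105, -0.44, 0.163]
tool_rot: [3.099, -0.459, 0.147]
tool_rot: [3.093, -0.476, 0.132]
time: 17.63
tool_pos: [0.0677, 0.0792, 0.9854]
tool_rot: [3.087, -0.493, 0.125]
contact_force: [-1.1, 0.6, 2.2]
q [ 0.22  -0.047  0.036 -0.214  2.657  1.465] rot [ 3.087 -0.493  0.125]
```

```bash
python3 -m crank '[[-1,-10,0,-38,0]]'|sed -n 3p; python3 -m crank '[[-1,-10,0,-38,0]]'|sed -n 3p; python3 -m crank '[[-1,-10,0,-38,0]]'|sed -n 3p; python3 -m crank '[[-1,-10,0,-38,0]]'|sed -n 3p; python3 -m crank '[[-1,-10,0,-38,0]]'|sed -n 1,4p; sh s.sh
```

```text
tool_rot: [3.085, -0.492, 0.08]
tool_rot: [3.09, -0.5, 0.088]
tool_rot: [3.097, -0.508, 0.102]
tool_rot: [3.106, -0.518, 0.111]
time: 18.05
tool_pos: [-0.008, 0.0324, 0.9876]
tool_rot: [3.114, -0.534, 0.119]
contact_force: [-0.4, -0.7, -1.2]
q [ 0.807 -0.107  0.037 -0.832  2.657  1.421] rot [ 3.114 -0.534  0.119]
```

```bash
python3 -m crank '[[-1,8,0,12,0],[-1,20,0,32,0],[-1,37,0,60,0],[-1,56,0,92,0],[-1,76,0,124,0],[-1,96,0,156,0],[-1,116,0,188,0],[-1,136,0,220,0],[-1,158,0,256,0],[-1,180,0,290,0],[-1,198,0,325,0],[-1,213,0,347,0]]'|sed -n 1,4p; sh s.sh
```

```text
time: 19.05
tool_pos: [0.215, 0.0684, 0.8663]
tool_rot: [3.112, -0.533, 0.111]
contact_force: [0.1, -0.9, 0.6]
q [-0.084 -0.257  0.905  0.075  1.962  1.432] rot [ 3.112 -0.533  0.111]
```

```bash
python3 -m crank '[[-1,20,0,8,0],[-1,50,0,20,0],[-1,85,0,32,0],[-1,120,0,45,0],[-1,155,0,58,0],[-1,185,0,70,0],[-1,205,0,78,0],[-1,218,0,82,0],[-1,225,0,84,0]]'|sed -n 1,4p; sh s.sh;  python3 -m crank '[[-1,20,0,10,0],[-1,34,0,20,0]]'|sed -n 1,4p; sh s.sh;
```

```text
time: 19.8
tool_pos: [0.4542, 0.0957, 0.8971]
tool_rot: [3.115, -0.516, 0.118]
contact_force: [1.4, -0.3, -2.3]
q [0.039 0.383 0.044 0.015 2.198 1.51 ] rot [ 3.115 -0.516  0.118]
time: 19.97
tool_pos: [0.4767, 0.0977, 0.8906]
tool_rot: [3.113, -0.551, 0.12]
contact_force: [-0.6, 0.3, 0.1]
q [0.041 0.409 0.036 0.015 2.144 1.511] rot [ 3.113 -0.551  0.12 ]
```

```bash
python3 -m crank '[[-1,32,0,24,0]]'|sed -n 3p; python3 -m crank '[[-1,32,0,24,0]]'|sed -n 3p;python3 -m crank '[[-1,32,0,24,0]]'|sed -n 3p;python3 -m crank '[[-1,32,0,24,0]]'|sed -n 3p;python3 -m crank '[[-1,32,0,24,0]]'|sed -n 1,4p; sh s.sh
```

```text
tool_rot: [3.112, -0.565, 0.121]
tool_rot: [3.113, -0.575, 0.121]
tool_rot: [3.113, -0.585, 0.121]
tool_rot: [3.113, -0.598, 0.122]
time: 20.38
tool_pos: [0.6234, 0.1081, 0.805]
tool_rot: [3.114, -0.612, 0.122]
contact_force: [0.0, -0.2, 0.1]
q [0.047 0.598 0.037 0.016 1.894 1.515] rot [ 3.114 -0.612  0.122]
```

```bash
python3 -m crank '[[-1,32,0,20,0]]'|sed -n 3p; python3 -m crank '[[-1,32,0,20,0]]'|sed -n 3p;python3 -m crank '[[-1,32,0,20,0]]'|sed -n 3p;python3 -m crank '[[-1,32,0,20,0]]'|sed -n 3p;python3 -m crank '[[-1,32,0,20,0]]'|sed -n 3p;python3 -m crank '[[-1,32,0,20,0]]'|sed -n 3p;python3 -m crank '[[-1,32,0,20,0]]'|sed -n 1,4p; sh s.sh
cat > r.py <<'E'
from h import *
import sys
O=np.array([.602,.1185]); yw=.1; Rp=np.array([[np.cos(yw),np.sin(yw)],[-np.sin(yw),np.cos(yw)]])
for n in ("top","side"):
    f=np.load(n+sys.argv[1]+".npz"); p,d=f["p"],f["d"]; C=cloud(n,d); H=cv2.cvtColor(p,cv2.COLOR_RGB2HSV)
    L=np.dstack([(C[...,:2]-O)@Rp.T,C[...,2]])*1000
    m=((H[...,0]<6)|(H[...,0]>174))&(H[...,1]>170)&(abs(L[...,0]+30)<40)&(abs(L[...,1]-87)<45)&(L[...,2]>190)
    P=L[m]; print(n,m.sum(),np.percentile(P,[2,50,98],axis=0).round(1).tolist())
E
python3 r.py 5
```

```text
tool_rot: [3.114, -0.627, 0.123]
tool_rot: [3.114, -0.645, 0.123]
tool_rot: [3.114, -0.664, 0.124]
tool_rot: [3.114, -0.683, 0.125]
tool_rot: [3.114, -0.703, 0.125]
tool_rot: [3.114, -0.724, 0.126]
time: 20.97
tool_pos: [0.7557, 0.115, 0.7049]
tool_rot: [3.114, -0.745, 0.127]
contact_force: [-0.8, 0.4, -0.2]
q [0.046 0.781 0.037 0.028 1.578 1.511] rot [ 3.114 -0.745  0.127]
top 157 [[-44.9, 69.5, 216.0], [-32.9, 86.3, 224.7], [-19.3, 104.0, 230.0]]
side 261 [[-48.6, 70.7, 215.6], [-32.2, 91.9, 222.0], [-13.3, 109.5, 227.0]]
```

```bash
cat > tip.py <<'E'
import sys; from h import *; from scipy.spatial.transform import Rotation as Ro
# args: tip centre in press frame mm x y h, optional back-off along tool z mm
x,y,hh,b=map(float,sys.argv[1:5]); c,s_=np.cos(.1),np.sin(.1)
s=telemetry.observe(); R=Ro.from_euler("xyz",s["tool_rot"]).as_matrix(); Z=R[:,2]
T=np.array([602+c*x-s_*y,118.5+s_*x+c*y,hh])-b*Z; g=s["tool_pos"]*1000+178*Z
l=g-[602,118.5,0]; print("tip press",[(c*l[0]+s_*l[1]).round(1),(c*l[1]-s_*l[0]).round(1),l[2].round(1)],"Z",Z.round(3),"Y",R[:,1].round(3),"q",s["qpos"].round(2),"F",s["contact_force"].round(1))
print("tip target world",T.round(1),"shift",(R.T@(T-g)).round(1)); 
E
python3 tip.py -31 87 235 60; python3 -c "
from h import *; from scipy.spatial.transform import Rotation as Ro
s=telemetry.observe();R=Ro.from_euler('xyz',s['tool_rot']).as_matrix();print((R.T@[-350,50,0]).round(1))"
```

```text
tip press [np.float64(273.3), np.float64(-20.4), np.float64(574.1)] Z [ 0.676  0.059 -0.735] Y [ 0.108 -0.994  0.02 ] q [0.05 0.78 0.04 0.03 1.58 1.51] F [-0.8  0.4 -0.2]
tip target world [521.9 198.4 279.1] shift [-451.4 -116.7  -18.1]
[-250.6  -87.6 -233.5]
```

```bash
python3 -m crank '[[-1,-8,-3,-8,0],[-1,-25,-9,-24,0],[-1,-50,-17,-46,0],[-1,-77,-27,-71,0],[-1,-104,-36,-96,0],[-1,-131,-46,-121,0],[-1,-158,-55,-147,0],[-1,-185,-65,-172,0],[-1,-210,-74,-195,0],[-1,-231,-81,-214,0],[-1,-245,-86,-228,0],[-1,-251,-88,-233,0]]'|sed -n 1,4p; python3 tip.py -31 87 235 60
```

```text
time: 21.97
tool_pos: [0.4014, 0.1653, 0.7079]
tool_rot: [3.116, -0.748, 0.127]
contact_force: [0.4, 0.6, 1.3]
tip press [np.float64(-73.8), np.float64(65.3), np.float64(577.5)] Z [ 0.678  0.061 -0.733] Y [ 0.11  -0.994  0.019] q [ 0.25 -0.07  1.31 -0.12  1.17  1.71] F [0.4 0.6 1.3]
tip target world [521.8 198.3 279. ] shift [-201.2  -27.7  219.9]
```

```bash
python3 -m crank '[[-1,-5,-1,6,0],[-1,-18,-3,20,0],[-1,-38,-6,42,0],[-1,-60,-9,66,0],[-1,-82,-12,90,0],[-1,-104,-15,114,0],[-1,-126,-18,138,0],[-1,-148,-21,162,0],[-1,-168,-24,184,0],[-1,-185,-26,202,0],[-1,-196,-28,214,0],[-1,-201,-28,220,0]]'|sed -n 1,4p;python3 -m crank '[[-1,0,0,0,0]]'|sed -n 1p; python3 tip.py -31 87 235 10; python3 - <<'E'
from h import *
out=[]
for n in ("top","side"):
    p,d=vision.read_camera(n); np.savez(n+"6.npz",p=p,d=d)
    u=proj(n,[.55,.18,.23])[0].astype(int); r,c=max(u[1]-90,0),max(u[0]-90,0)
    out.append(cv2.resize(p[r:r+180,c:c+180,::-1],(400,400)))
cv2.imwrite("pics/c6.png",np.hstack(out))
E
```

```text
time: 22.97
tool_pos: [0.4034, 0.187, 0.4031]
tool_rot: [3.114, -0.736, 0.127]
contact_force: [-0.0, -0.7, 0.4]
time: 23.05
tip press [np.float64(-70.8), np.float64(86.1), np.float64(272.5)] Z [ 0.67   0.057 -0.74 ] Y [ 0.108 -0.994  0.021] q [ 0.31  0.07  1.99 -0.41  0.38  2.09] F [-0.2  0.1 -0.7]
tip target world [555.8 201.4 242.4] shift [ 4.3 -1.4 44.5]
```

View pics/c6.png

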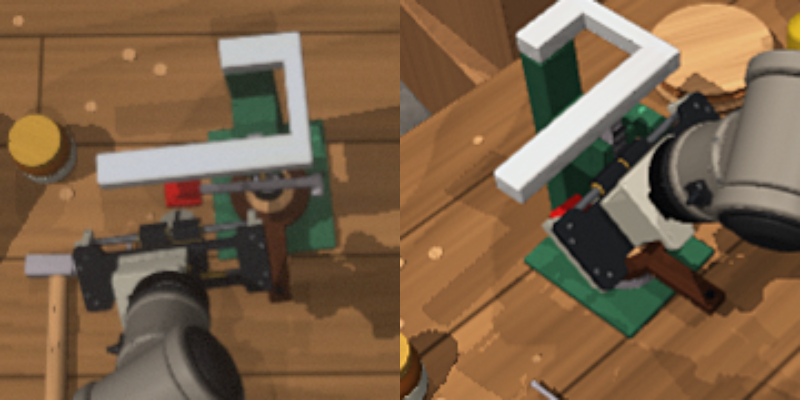

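The crop shows the tilted, closed gripper in front of the lamp bar, with its fingertips just short of the red lever end. q5 is near its lower limit, so I'll find the workable tilt by going down in front of the lever first.

```bash
python3 -m crank '[[-1,-8,0,8,0],[-1,-20,0,22,0],[-1,-34,0,38,0],[-1,-44,0,50,0],[-1,-50,0,57,0],[-1,-54,0,60,0],[-1,-54,0,60,0]]'|sed -n 1,4p; python3 tip.py -34 87 190 0
```

```text
time: 23.73
tool_pos: [0.4054, 0.2018, 0.3438]
tool_rot: [3.091, -0.723, 0.126]
contact_force: [-0.6, -0.1, -0.3]
tip press [np.float64(-69.5), np.float64(96.5), np.float64(210.6)] Z [ 0.662  0.032 -0.749] Y [ 0.092 -0.995  0.038] q [ 0.35  0.18  2.06 -0.8   0.28  2.52] F [-0.6 -0.1 -0.3]
tip target world [559.5 201.7 190. ] shift [12.8  8.4 39.2]
```

```bash
python3 -m crank '[[-1,-14,5,16,0]]'|sed -n 3p; python3 -m crank '[[-1,-14,5,16,0]]'|sed -n 3p; python3 -m crank '[[-1,-14,5,16,0]]'|sed -n 3p;python3 -m crank '[[-1,-14,5,16,0]]'|sed -n 3p; python3 tip.py -34 87 190 0
```

```text
tool_rot: [3.079, -0.72, 0.123]
tool_rot: [3.067, -0.708, 0.121]
tool_rot: [3.064, -0.687, 0.116]
tool_rot: [3.053, -0.671, 0.123]
tip press [np.float64(-67.4), np.float64(91.4), np.float64(162.5)] Z [ 0.625 -0.012 -0.78 ] Y [ 0.068 -0.995  0.07 ] q [ 0.36  0.28  2.06 -0.99  0.28  2.74] F [-0.3 -0.1  0.5]
tip target world [559.5 201.7 190. ] shift [43.2  5.3 -0.3]
```

```bash
python3 tip.py -34 87 236 45
```

```text
tip press [np.float64(-67.4), np.float64(91.4), np.float64(162.5)] Z [ 0.625 -0.012 -0.78 ] Y [ 0.068 -0.995  0.07 ] q [ 0.36  0.28  2.06 -0.99  0.28  2.74] F [-0.3 -0.1  0.5]
tip target world [531.3 202.2 271.1] shift [ 71.8   8.5 -81.2]
```

```bash
python3 -m crank '[[-1,7,1,-10,0],[-1,22,3,-26,0],[-1,40,5,-46,0],[-1,55,7,-63,0],[-1,66,8,-75,0],[-1,71,8,-80,0],[-1,72,8,-81,0],[-1,72,8,-81,0]]'|sed -n 1,4p; python3 tip.py -34 87 234 0
```

```text
time: 24.73
tool_pos: [0.4198, 0.2044, 0.4094]
tool_rot: [3.054, -0.67, 0.121]
contact_force: [-0.5, 0.4, -0.2]
tip press [np.float64(-62.3), np.float64(90.3), np.float64(270.5)] Z [ 0.625 -0.012 -0.781] Y [ 0.066 -0.995  0.069] q [ 0.36  0.12  1.9  -0.47  0.53  2.18] F [-0.5  0.4 -0.2]
tip target world [559.5 201.7 234. ] shift [-0.6 -0.1 46.3]
```

```bash
python3 -m crank '[[-1,0,0,5,0],[-1,0,0,15,0],[-1,0,0,27,0],[-1,0,0,37,0],[-1,0,0,43,0],[-1,0,0,45,0],[-1,0,0,45,0]]'|sed -n 1,4p; python3 tip.py -34 87 181 0
```

```text
time: 25.32
tool_pos: [0.4481, 0.204, 0.3732]
tool_rot: [3.054, -0.668, 0.12]
contact_force: [-0.7, 0.8, 0.0]
tip press [np.float64(-34.4), np.float64(87.0), np.float64(234.0)] Z [ 0.623 -0.013 -0.782] Y [ 0.066 -0.995  0.069] q [ 0.33  0.21  1.9  -0.53  0.44  2.23] F [-0.7  0.8  0. ]
tip target world [559.5 201.7 181. ] shift [-32.5  -3.6  41.7]
```

```bash
python3 -m crank '[[-1,-3,0,4,0],[-1,-8,-1,10,0],[-1,-14,-1,18,0],[-1,-20,-2,26,0],[-1,-25,-3,32,0],[-1,-27,-3,35,0],[-1,-27,-3,35,0]]'|sed -n 1,4p; python3 tip.py -34 87 181 0; python3 -m crank '[[-1,-1,0,1,0],[-1,-2,0,2,0],[-1,-2,0,3,0],[-1,-2,0,3,0]]'|sed -n 1,4p; python3 tip.py -34 87 181 0
```

```text
time: 25.9
tool_pos: [0.4487, 0.2048, 0.3315]
tool_rot: [3.057, -0.675, 0.121]
contact_force: [-5.0, 1.2, 11.1]
tip press [np.float64(-32.8), np.float64(88.4), np.float64(193.1)] Z [ 0.628 -0.009 -0.778] Y [ 0.068 -0.996  0.066] q [ 0.33  0.27  1.96 -0.71  0.34  2.42] F [-5.   1.2 11.1]
tip target world [559.5 201.7 181. ] shift [-8.5  0.6  8.8]
time: 26.23
tool_pos: [0.4489, 0.2046, 0.3286]
tool_rot: [3.057, -0.676, 0.121]
contact_force: [-6.2, 1.9, 11.8]
tip press [np.float64(-32.5), np.float64(88.2), np.float64(190.2)] Z [ 0.629 -0.009 -0.777] Y [ 0.067 -0.996  0.066] q [ 0.33  0.28  1.96 -0.72  0.33  2.44] F [-6.2  1.9 11.8]
tip target world [559.5 201.7 181. ] shift [-6.9  0.6  6.3]
```

```bash
python3 -m crank '[[-1,-1,0,1.5,0],[-1,-2,0,3,0],[-1,-2,0,3,0]]'|sed -n 4p; python3 tip.py -34 87 181 0|head -1; python3 -m crank '[[-1,-1,0,1.5,0],[-1,-2,0,3,0],[-1,-2,0,3,0]]'|sed -n 4p; python3 tip.py -34 87 181 0 |head -1
```

```text
contact_force: [-7.5, 1.3, 11.8]
tip press [np.float64(-32.5), np.float64(87.9), np.float64(186.4)] Z [ 0.629 -0.009 -0.778] Y [ 0.067 -0.996  0.066] q [ 0.33  0.29  1.97 -0.74  0.32  2.46] F [-7.5  1.3 11.8]
contact_force: [-12.0, 0.4, 18.4]
tip press [np.float64(-32.0), np.float64(87.7), np.float64(183.8)] Z [ 0.63  -0.009 -0.777] Y [ 0.067 -0.996  0.066] q [ 0.33  0.29  1.97 -0.76  0.31  2.48] F [-12.    0.4  18.4]
```

```bash
python3 -m crank '[[-1,-1,0,1.5,0],[-1,-1,0,1.5,0]]'|sed -n 4p; python3 tip.py -34 87 234 0; python3 -m crank '[[-1,4,0,-5,0],[-1,10,1,-13,0],[-1,17,2,-22,0],[-1,24,2,-31,0],[-1,29,3,-38,0],[-1,32,3,-43,0],[-1,33,3,-45,0],[-1,33,3,-45,0],[-1,33,3,-45,0]]'|sed -n 1,4p; python3 tip.py -34 87 234 0; python3 - <<'E'
from h import *
out=[]
for n in ("top","side"):
    p,d=vision.read_camera(n); np.savez(n+"7.npz",p=p,d=d)
    u=proj(n,[.58,.15,.18])[0].astype(int); r,c=max(u[1]-70,0),max(u[0]-70,0)
    out.append(cv2.resize(p[r:r+140,c:c+140,::-1],(400,400)))
cv2.imwrite("pics/c7.png",np.hstack(out))
E
python3 r.py 7
```

```text
contact_force: [-13.2, -0.2, 22.8]
tip press [np.float64(-31.2), np.float64(87.8), np.float64(183.5)] Z [ 0.632 -0.008 -0.775] Y [ 0.068 -0.996  0.066] q [ 0.33  0.29  1.97 -0.77  0.31  2.49] F [-13.2  -0.2  22.8]
tip target world [559.5 201.7 234. ] shift [ 29.6   4.2 -40.8]
time: 27.65
tool_pos: [0.447, 0.2039, 0.3728]
tool_rot: [3.054, -0.669, 0.12]
contact_force: [0.9, -0.8, -0.0]
tip press [np.float64(-35.4), np.float64(87.2), np.float64(233.7)] Z [ 0.624 -0.012 -0.781] Y [ 0.066 -0.995  0.068] q [ 0.33  0.21  1.9  -0.53  0.44  2.23] F [ 0.9 -0.8 -0. ]
tip target world [559.5 201.7 234. ] shift [1.2 0.2 0.7]
top 18 [[-24.5, 70.3, 218.0], [-21.6, 78.9, 224.2], [-19.8, 104.8, 229.5]]Traceback (most recent call last):
  File "r.py", line 8, in <module>
    P=L[m]; print(n,m.sum(),np.percentile(P,[2,50,98],axis=0).round(1).tolist())
                            ~~~~~~~~~~~~~^^^^^^^^^^^^^^^^^^^^
    return _quantile_unchecked(
        a, q, axis, out, overwrite_input, method, keepdims, weights)
    return _ureduce(a,
                    func=_quantile_ureduce_func,
    ...<5 lines>...
                    overwrite_input=overwrite_input,
                    method=method)
    r = func(a, **kwargs)
    result = _quantile(arr,
                       quantiles=q,
    ...<2 lines>...
                       out=out,
                       weights=wgt)
    slices_having_nans = np.isnan(arr[-1, ...])
                                  ~~~^^^^^^^^^
IndexError: index -1 is out of bounds for axis 0 with size 0
```

View pics/c7.png

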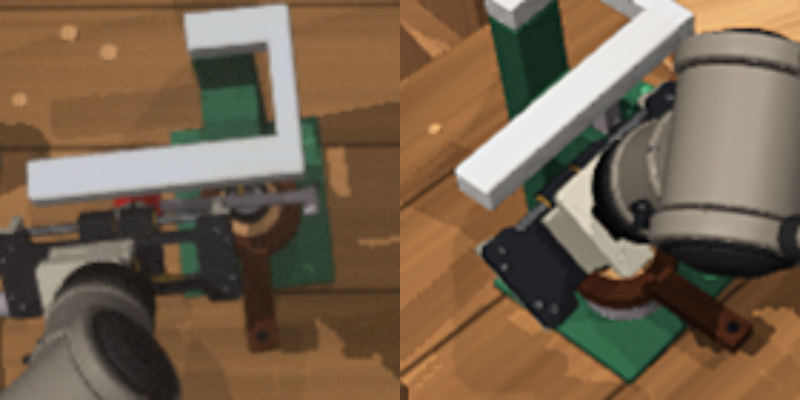

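The crop shows the gripper back up with the red end at rest height. The force is zero, so the first stroke is complete. Second stroke next.

```bash
python3 -m crank '[[-1,-4,0,5,0],[-1,-9,-1,12,0],[-1,-15,-1,20,0],[-1,-21,-2,28,0],[-1,-26,-2,35,0],[-1,-30,-3,40,0],[-1,-32,-3,43,0],[-1,-33,-3,45,0],[-1,-33,-3,45,0]]'|sed -n 1,4p; python3 tip.py -34 87 234 0|head -1; python3 -m crank '[[-1,-1,0,1.5,0],[-1,-1,0,1.5,0]]'|sed -n 4p; python3 tip.py -34 87 234 0
```

```text
time: 28.5
tool_pos: [0.45, 0.2041, 0.3212]
tool_rot: [3.057, -0.68, 0.121]
contact_force: [-19.5, -0.6, 30.9]
tip press [np.float64(-31.0), np.float64(87.6), np.float64(183.3)] Z [ 0.632 -0.008 -0.775] Y [ 0.068 -0.996  0.066] q [ 0.33  0.29  1.97 -0.78  0.31  2.49] F [-19.5  -0.6  30.9]
contact_force: [-17.7, -1.8, 35.1]
tip press [np.float64(-30.1), np.float64(87.8), np.float64(183.1)] Z [ 0.634 -0.007 -0.773] Y [ 0.068 -0.996  0.065] q [ 0.33  0.29  1.97 -0.79  0.31  2.5 ] F [-17.7  -1.8  35.1]
tip target world [559.5 201.7 234. ] shift [ 29.1   4.2 -41.7]
```

```bash
python3 -m crank '[[-1,4,0,-5,0],[-1,10,1,-13,0],[-1,17,2,-22,0],[-1,24,2,-31,0],[-1,29,3,-38,0],[-1,32,3,-43,0],[-1,33,3,-46,0],[-1,33,3,-46,0],[-1,33,3,-46,0]]'|sed -n 1,4p; python3 tip.py -34 87 234 0
```

```text
time: 29.42
tool_pos: [0.4466, 0.2038, 0.3716]
tool_rot: [3.054, -0.669, 0.12]
contact_force: [-0.8, -0.3, -0.3]
tip press [np.float64(-35.8), np.float64(87.1), np.float64(232.5)] Z [ 0.624 -0.012 -0.782] Y [ 0.066 -0.995  0.068] q [ 0.33  0.21  1.9  -0.54  0.44  2.24] F [-0.8 -0.3 -0.3]
tip target world [559.5 201.7 234. ] shift [ 2.4  0.1 -0.1]
```

Third stroke, a little shallower at the end (about the force of the first).

```bash
python3 -m crank '[[-1,-3,0,5,0],[-1,-8,-1,12,0],[-1,-14,-1,20,0],[-1,-20,-2,28,0],[-1,-25,-2,35,0],[-1,-29,-3,40,0],[-1,-31,-3,42,0],[-1,-32,-3,43,0],[-1,-32,-3,43,0]]'|sed -n 1,4p; python3 tip.py -34 87 234 0
```

```text
time: 30.17
tool_pos: [0.4489, 0.2038, 0.3216]
tool_rot: [3.056, -0.678, 0.121]
contact_force: [-15.2, -1.6, 26.9]
tip press [np.float64(-32.3), np.float64(87.4), np.float64(183.5)] Z [ 0.63  -0.009 -0.776] Y [ 0.067 -0.996  0.066] q [ 0.33  0.29  1.97 -0.77  0.31  2.48] F [-15.2  -1.6  26.9]
tip target world [559.5 201.7 234. ] shift [ 30.3   3.8 -40.3]
```

```bash
python3 -m crank '[[-1,4,0,-5,0],[-1,10,1,-13,0],[-1,17,2,-22,0],[-1,24,2,-31,0],[-1,29,3,-38,0],[-1,31,3,-42,0],[-1,32,3,-44,0],[-1,32,3,-44,0],[-1,32,3,-44,0]]'|sed -n 1,4p; python3 -m crank '[[-1,0,0,-5,0],[-1,0,0,-15,0],[-1,0,0,-30,0],[-1,0,0,-50,0],[-1,0,0,-75,0],[-1,0,0,-105,0],[-1,0,0,-135,0],[-1,0,0,-165,0],[-1,0,0,-190,0],[-1,0,0,-208,0],[-1,0,0,-216,0],[-1,0,0,-220,0]]'|sed -n 1,4p
python3 -m crank '[[-1,8,0,-8,0],[-1,20,0,-22,0],[-1,40,0,-45,0],[-1,60,0,-70,0],[-1,80,0,-95,0],[-1,95,0,-115,0],[-1,105,0,-128,0],[-1,110,0,-132,0]]'|sed -n 1,4p
python3 - <<'E'
from h import *
out=[]
for n in ("top","side"):
    p,d=vision.read_camera(n); np.savez(n+"8.npz",p=p,d=d)
    u=proj(n,[.58,.15,.12])[0].astype(int); r,c=max(u[1]-80,0),max(u[0]-80,0)
    out.append(cv2.resize(p[r:r+160,c:c+160,::-1],(400,400)))
cv2.imwrite("pics/c8.png",np.hstack(out))
E
python3 r.py 8; python3 c.py 8
```

```text
time: 30.92
tool_pos: [0.446, 0.2038, 0.3722]
tool_rot: [3.054, -0.669, 0.12]
contact_force: [0.2, -0.3, -0.4]
time: 31.92
tool_pos: [0.3077, 0.2065, 0.5461]
tool_rot: [3.056, -0.672, 0.12]
contact_force: [-0.3, -1.1, -0.8]
time: 32.58
tool_pos: [0.3122, 0.2186, 0.7178]
tool_rot: [3.056, -0.672, 0.12]
contact_force: [-0.5, 0.4, 0.3]
top 157 [[-44.7, 68.0, 218.3], [-33.1, 86.2, 224.8], [-19.9, 104.0, 232.5]]
side 260 [[-47.9, 71.2, 215.1], [-32.9, 91.6, 222.4], [-14.0, 108.9, 228.0]]
top 780 handle slope 0.015383507061977936 y at x=0 -1.296651382864481 end x -136.4890735519501 z 0.058473727876377994
  disc r=50 fit [ 5.91759793 -2.95420164] 39 2.0457301303290136
  base ((-25.288301467895508, 44.011165618896484), (53.50442123413086, 80.00900268554688), 89.27684020996094)
side 1073 handle slope -0.008522297133228275 y at x=0 2.4315614881214254 end x -138.85498983439584 z 0.057071492127074616
  disc r=50 fit [-2.29947833  2.92897364] 79 2.2680003863417433
  base ((13.331352233886719, 39.142696380615234), (77.32416534423828, 169.98023986816406), 89.59405517578125)
```

View pics/c8.png

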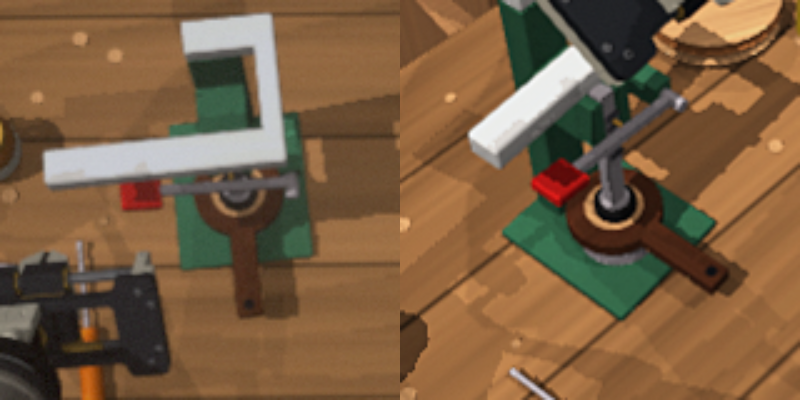

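The crop shows the pad resting on the board, concentric with the pale inlay. The handle points straight out of the front, the lever is fully up and the arm is clear. I'll hand in.

```bash
python3 -c "
from cell import ticket;print(ticket.hand_in())"
```

```text
the job is handed in; nothing more can be done
None
```

I handed the job in at 32.6 s. The round board lies flat on the press bed, centred under the pad to within about 3 mm with its handle straight out of the front, and three full lever strokes have brought the pad down onto it; nothing else on the bench was touched. One risk: raising the arm to tilt the tool took joint 3 to 0.036 rad against its stated 0.04 lower limit, and the judge's verdict was not shown.

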